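# Open the sample case and pack the last jar

### The job

Pack the white-capped sample jar into the empty well of the red carrying case. First push the lid up past its balance point and, not letting it fall, ease it back by feel until it just leans on the rim of the glass tank behind and stays open by itself; do not press it hard against the tank. Then set the jar upright and fully down into the well, gently, and leave the other jars, the tape and the forceps where they are.

Things in the scene. Friction and masses are not known exactly. Their poses are not given: they have to be found in the camera images.
- case: Red moulded carrying case, 320 (its x) x 160 (its y) x 120 mm high, fixed to the bench. Origin: centre of its underside. Its +y face is the front with the grab bar; the lid is hinged along its -y rim. Walls 5 mm. Grey insert inside: flat top 65 mm above the bench, three round wells 90 mm apart along x. Behind it (-y side) a fixed glass tank stands parallel, rim 205 mm high.
- lid (a joint): Lid angle in rad: 0 shut, 1.57 upright, growing as it opens. 0.3 to 0.55 kg, free hinge; it falls shut below about 1.38 (its balance point) and falls backwards beyond. It comes to rest with its outer face on the tank's rim, somewhere between about 1.70 and 2.20: that gap is not measured, so feel for it. Nothing latches the lid.
- lid_bar (a point): Middle of the lid's black grab bar: round, 14 mm thick, 92 mm clear between its two brackets, parallel to the hinge, 192 mm from it and 32 mm out from the lid's front edge (25 mm free gap behind the bar). It turns with the lid: its axes are the case's when shut, x along the bar. 130 mm above the bench when shut.
- lid_hinge (a point): Middle of the hinge line at the top of the case's -y rim, 120 mm above the bench, axis along its x. The lid is a tray 160 mm long, 24 mm thick; when shut the bar's axis lies 192 mm towards +y and 10 mm above this point.
- jar_mid (a point): Centre (40 mm up) of the white-capped amber sample jar, 44 mm diameter, 80 mm high, 0.1 to 0.17 kg, standing upright on the bench in front of the case; z is its upright axis. The cap is its top 20 mm or so.
- empty_well (a point): Centre of the floor of the empty well, which may be any of the three: 47 mm diameter with a small chamfer, 35 mm deep; its floor is 30 mm and its mouth 65 mm above the bench. A seated jar's centre stands 40 mm above this point.
- jar_left: Blue-capped jar already stored in one of the wells (same size as the white-capped one); origin: centre of its underside. Leave it.
- jar_right: The other stored blue-capped jar, likewise. Leave it.
- tape: Pink roll of tape lying flat on the bench, 52 mm across, 19 mm high; origin: centre of its underside. Leave it.
- forceps: Steel forceps lying on the bench along their x, 120 x 10 x 6 mm; origin: centre of their underside. Leave them.

How it is judged:
By the outcome, as a careful person would: the job done as asked, in the order asked, and still so for the second after the job is handed in, with the robot touching nothing.
It also fails if it takes over 72 s, if anything falls off the work surface, if the arm or the gripper's body presses on something with over 40 N, if the wrist force passes 120 N, or if a joint passes its speed limit or range.

### The arm

A 7-joint arm with a two-finger parallel gripper is mounted at the origin on the work surface. World frame = base frame: x ahead of the robot, y to its left, z up, the work surface at z = 0. Lengths are in m, angles in rad, forces in N, time in s.
With the tool pointing down it reaches from about 0.375 to 0.925 m from the base axis. Payload 3.1 kg.
Tool frame: the origin (TCP) lies on the mounting face of the last link; the fingertips stand 173 mm ahead of it and the grasp point (between the pads) lies 155 mm ahead of it (arm.tcp_to_tips is the distance from the TCP to the fingertips, in m); z points along the fingers, y is the line along which they close (so a half turn about z gives the same grasp; the last joint's range is limited). The gripper opens to 85 mm and grips with 20 to 120 N. Pads are 22 mm wide; open, the fingers measure 114 mm over their backs; the gripper's body (76 mm by 85 mm) begins 54 mm behind the grasp point. The pads swing forward as they close: fully open they stand 13 mm farther back than shut.
Start: joints at [1.19, 0.383, 0.044, 1.598, -0.018, 1.161, -0.05], TCP at [0.181, -0.624, 0.405] pointing down, gripper open.
Joint ranges: [-2.61, 2.61], [-0.41, 2.15], [-1.48, 1.57], [0, 2.5], [-1.57, 4.71], [0.05, 1.97], [-2.85, 2.85]. Speed limits (rad/s): [2.79, 2.79, 3.14, 3.14, 3.14, 3.14, 3.14].

### API

Orientations are given as a unit quaternion [w, x, y, z].
In Python, from workcell import telemetry, imaging, arm gives the robot as it stands. The module is installed in compiled form; this text tells all that it offers.
- The arm moves only by the shell command python3 -m pendant 'ROWS'. ROWS is JSON, a list of rows, each an object of numbers: "ax", "ay", "az": the turn, a rotation vector about the tool's x, y, z in degrees; "x", "y", "z": the shift along the tool's x, y, z in cm; "gripper": the finger opening in cm, from 0 to 8.54. In form: [{"ax": .., "ay": .., "az": .., "x": .., "y": .., "z": .., "gripper": ..}, ...]. A call has exactly 8 rows; each row shifts and turns the commanded pose from where the row before left it, along the tool's axes as they then stand; what a row does not reach is not made up. A row lasts 1/10 s, in which the tool goes at most 50 mm and 8.59 degrees, less where a joint would pass 70% of its speed; a pose out of reach is approached as far as the arm can. A call with a gripper value outside its range is refused whole. The fingers move at their own pace and stop on an object; the grip force is fixed at half the most. Time passes only in rows, so rows that do not move let the fingers close, or fill a call up. It gives the time, the measured TCP pose, the force, the opening and the grip force at its end, in the units of the state.
- telemetry.state(): the state, without advancing time (a new reading comes with each control period).
- imaging.read_camera(name): name is "scene" or "top" or "wrist"; returns the picture (384x512x3 uint8, red, green, blue); there is no depth.
- imaging.get_calibration(name): a dict with "fx", "fy", "cx", "cy" (pixels), "R" (3x3) and "t" (3): a world point X has camera coordinates R X + t; the wrist camera has in their place "mount" (4x4, takes a point from camera to tool coordinates, whose origin is the TCP and whose axes are the flange's). Camera axes: x right, y down, z forward; pixel columns grow to the right and rows downward; lengths in m; the calibration is good to about 2 mm. A picture is of the moment at which its call begins: read the wrist's pose just before it. get_calibration takes no time and is no camera call.
- arm.hand_in(): hands the job in; it is judged then, once.
The state is a dict: "time_s": time; "joint_positions": joint angles; "qd": joint speeds; "joint_efforts": joint torques, N m; "eef_pos": TCP position; "tcp_rot": TCP orientation; "contact_force": force on the tool from outside, world axes, zero at the start; "moment": the same for the moment, N m; "finger_gap": finger opening in m; "grip_force": force on a finger pad.
Only numpy, scipy, OpenCV 4.12 (cv2) and the standard library are available. Lean on these libraries where they do the work, as an engineer would, in place of code of your own. Each camera call takes 0.05 s, during which the arm holds its last target. There are 200 camera calls.

## Working session

There is one attempt and no reset: what is moved stays moved. The work goes in short steps, Python scripts to look and compute and a shell command to move; the robot and the scene stay as the last step left them, time stands still between calls to the robot, and variables do not carry over. Pictures are saved under pics/ and viewed, at most 10 in all, crops included, and the job is handed in when it is done.

```bash
mkdir -p pics; python3 - <<'E'
from workcell import telemetry, imaging, arm
import cv2,numpy as np
s=telemetry.state();print(s)
ims=[]
for n in("scene","top"):
    im=imaging.read_camera(n);cv2.imwrite(f"pics/{n}0.png",im[:,:,::-1]);
    c=imaging.get_calibration(n);print(n,c)
print(imaging.get_calibration("wrist"))
E
```

```text
{'time_s': 0.0, 'joint_positions': array([ 1.19019366,  0.38384627,  0.04383368,  1.59959641, -0.01791693,
        1.16117763, -0.04994208]), 'qd': array([-0.00013775,  0.00010584,  0.00142321,  0.0006475 , -0.00023243,
        0.00055295,  0.00155803]), 'joint_efforts': array([-6.19292564e-05, -4.33453846e+01,  1.02450147e+00, -2.49508327e+01,
        1.04928008e-02,  1.14239045e-02, -5.54485140e-06]), 'eef_pos': array([ 0.18126415, -0.62370268,  0.40326887]), 'tcp_rot': array([-1.29400970e-03,  9.90016447e-01,  1.40945732e-01, -2.48153034e-04]), 'contact_force': array([ 0.33203204, -0.16545491, -0.08736882]), 'moment': array([-0.03657968,  0.00791548, -0.00665428]), 'grip_force': 0.0, 'finger_gap': 0.08530201026626323}
scene {'fx': 382.75214764533956, 'fy': 382.75214764533956, 'cx': 254.0859798836612, 'cy': 193.6397588551255, 'R': array([[ 0.66708497,  0.74470377,  0.02034552],
       [ 0.50499986, -0.43194955, -0.74725814],
       [-0.54769772,  0.50875916, -0.66422235]]), 't': array([-0.53360801, -0.13046331,  1.10869496])}
top {'fx': 490.32312508609044, 'fy': 490.32312508609044, 'cx': 256.4164143517836, 'cy': 188.04831969716747, 'R': array([[ 0.00118704, -0.99999879, -0.00100419],
       [-0.99334991, -0.00106353, -0.11512957],
       [ 0.11512836,  0.00113418, -0.99334998]]), 't': array([0.18694029, 0.56400563, 0.87773043])}
{'fx': 266.2304261823554, 'fy': 266.2304261823554, 'cx': 257.63004650551727, 'cy': 192.07640790427595, 'mount': array([[ 2.13148131e-04, -9.53685674e-01, -3.00804903e-01,
         7.62452035e-02],
       [ 9.99999491e-01,  5.00019992e-04, -8.76694092e-04,
         4.95001604e-04],
       [ 9.86499061e-04, -3.00804563e-01,  9.53685295e-01,
         3.00089114e-02],
       [ 0.00000000e+00,  0.00000000e+00,  0.00000000e+00,
         1.00000000e+00]])}
```

View pics/scene0.png

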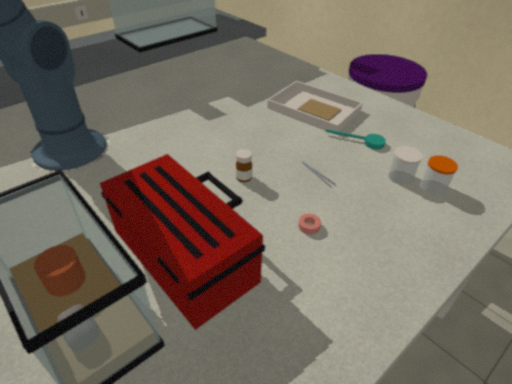

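View pics/top0.png

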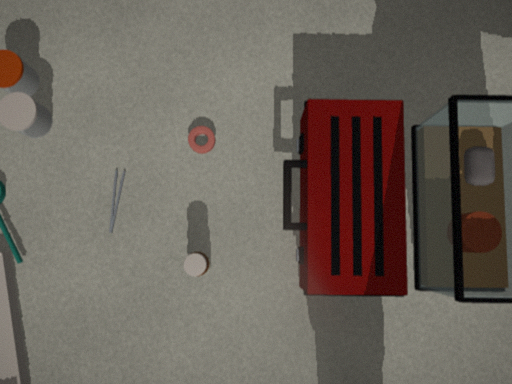

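The top view shows the case at cols 300–405 and rows 100–295, with the bar at about (287,195). The white cap is at (195,264), the tape at (201,139) and the forceps at (117,200). The glass tank is on the right.

```bash
cat > h.py <<'E'
from workcell import telemetry, imaging, arm
import cv2,numpy as np
from scipy.spatial.transform import Rotation as Ro
def ray(n,u,v,T=None):
    c=imaging.get_calibration(n)
    d=np.array([(u-c['cx'])/c['fx'],(v-c['cy'])/c['fy'],1])
    if n=="wrist":
        p,R=T; M=c['mount']; return R@(M[:3,:3]@d), p+R@M[:3,3]
    return c['R'].T@d, -c['R'].T@c['t']
def atz(n,u,v,z,T=None):
    d,o=ray(n,u,v,T); return o+d*(z-o[2])/d[2]
def proj(n,X,T=None):
    c=imaging.get_calibration(n)
    if n=="wrist":
        p,R=T;M=c['mount'];x=M[:3,:3].T@(R.T@(np.array(X)-p)-M[:3,3])
    else: x=c['R']@np.array(X)+c['t']
    return np.array([c['cx']+c['fx']*x[0]/x[2],c['cy']+c['fy']*x[1]/x[2]])
def pose():
    s=telemetry.state();q=s['tcp_rot'];return s['eef_pos'],Ro.from_quat([q[1],q[2],q[3],q[0]]).as_matrix()
def snap(n,f):
    T=pose();im=imaging.read_camera(n);cv2.imwrite("pics/"+f,im[:,:,::-1]);return im,T
E
python3 - <<'E'
from h import *
np.set_printoptions(precision=4,suppress=True)
print("cam",ray("top",0,0)[1])
for p in [(306,100),(404,100),(407,295),(301,295)]:print("lid",atz("top",*p,.144))
for p in [(287,161),(287,229)]:print("bar",atz("top",*p,.13))
print("jar top",atz("top",195,264,.08),"scene",atz("scene",244,154,.08))
for p in [(414,126),(416,290),(450,97),(456,300)]:print("tank rim",p,atz("top",*p,.205),atz("top",*p,0))
print("tape",atz("top",201,139,.01))
for p in [(121,168),(111,232)]:print("forc",atz("top",*p,.0))
T=pose();print(T)
E
python3 - <<'E'
import sys;sys.path.insert(0,'.')
import cv2
a=cv2.imread('pics/top0.png')[80:320,180:480]
cv2.imwrite('pics/topc.png',cv2.resize(a,(750,600),interpolation=cv2.INTER_CUBIC))
E
```

```text
cam [0.459  0.1865 0.937 ]
lid [0.6983 0.1052 0.144 ]
lid [ 0.6985 -0.0577  0.144 ]
lid [ 0.3802 -0.0518  0.144 ]
lid [0.38   0.1165 0.144 ]
bar [0.598  0.1365 0.13  ]
bar [0.4849 0.1372 0.13  ]
jar top [0.426  0.2935 0.08  ] scene [0.43   0.2949 0.08  ]
tank rim (414, 126) [ 0.6393 -0.0528  0.205 ] [ 0.6898 -0.1198  0.    ]
tank rim (416, 290) [ 0.3935 -0.0469  0.205 ] [ 0.3752 -0.1123  0.    ]
tank rim (450, 97) [ 0.6849 -0.1097  0.205 ] [ 0.7481 -0.1926  0.    ]
tank rim (456, 300) [ 0.3792 -0.1049  0.205 ] [ 0.3568 -0.1865  0.    ]
tape [0.6614 0.2944 0.01  ]
forc [0.6063 0.4495 0.    ]
forc [0.483  0.4645 0.    ]
(array([ 0.1813, -0.6237,  0.4034]), array([[ 0.9602,  0.2791, -0.0008],
       [ 0.2791, -0.9602,  0.0023],
       [-0.0001, -0.0024, -1.    ]]))
```

View pics/topc.png

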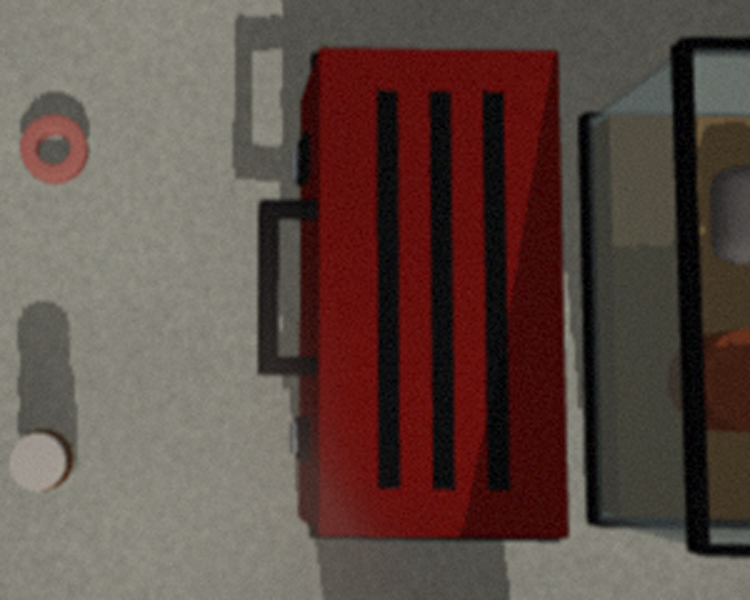

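The enlarged crop puts the bar centre at full-image pixel (287.6,195.2), so (0.541, 0.137, 0.130). The hinge comes out at y≈-0.055, which agrees with the 192 mm given. The case is yawed about -1°, and the tank rim's front edge is at y≈-0.107, so the lid should touch at about 1.88 rad. Next I move over the bar.

```bash
python3 -m pendant '[{"az":8.5,"z":-1},{"az":8.5,"z":-1},{"x":2.0,"y":-4.2},{"x":2.0,"y":-4.2},{"x":2.0,"y":-4.2},{"x":2.0,"y":-4.2},{"x":2.0,"y":-4.2},{"x":2.0,"y":-4.2}]'
python3 -m pendant '[{"x":2.0,"y":-4.2},{"x":2.0,"y":-4.2},{"x":2.0,"y":-4.2},{"x":2.0,"y":-4.2},{"x":2.0,"y":-4.2},{"x":2.0,"y":-4.2},{"x":2,"y":-4.2,"gripper":3},{"x":2,"y":-4.2,"gripper":3}]'
python3 -m pendant '[{"x":2,"y":-4.2},{"x":2,"y":-4.2},{"x":0.7,"y":-4.2},{"y":-4.2},{"gripper":2.8},{},{},{}]'
python3 -c "
from h import *
print(pose(),telemetry.state()['contact_force'])"
```

```text
(array([ 0.18128636, -0.62373987,  0.40339246]), array([[ 9.60249100e-01,  2.79143335e-01, -8.15679990e-04],
       [ 2.79144488e-01, -9.60246403e-01,  2.28045543e-03],
       [-1.46679844e-04, -2.41749784e-03, -9.99997067e-01]])) [ 0.79137285 -0.43171986 -0.05786199]validation failed for argument at $[0]...
validation failed for argument at $[0]...
validation failed for argument at $[0]...
```

```bash
python3 -m pendant '[{"ax":0,"ay":0,"az":8.5,"x":0,"y":0,"z":-1,"gripper":8.5},{"ax":0,"ay":0,"az":8.5,"x":0,"y":0,"z":-1,"gripper":8.5},{"ax":0,"ay":0,"az":0,"x":2,"y":-4.2,"z":0,"gripper":8.5},{"ax":0,"ay":0,"az":0,"x":2,"y":-4.2,"z":0,"gripper":8.5},{"ax":0,"ay":0,"az":0,"x":2,"y":-4.2,"z":0,"gripper":8.5},{"ax":0,"ay":0,"az":0,"x":2,"y":-4.2,"z":0,"gripper":8.5},{"ax":0,"ay":0,"az":0,"x":2,"y":-4.2,"z":0,"gripper":8.5},{"ax":0,"ay":0,"az":0,"x":2,"y":-4.2,"z":0,"gripper":8.5}]'
```

```text
time_s: 0.9
eef_pos: [0.3052, -0.3718, 0.4242]
tcp_rot: [-0.0, 1.0, -0.007, -0.0]
contact_force: [0.0, 0.1, -0.3]
finger_gap: 0.0848
grip_force: 0.0
```

```bash
python3 -m pendant '[{"ax":0,"ay":0,"az":0,"x":1.9,"y":-4.2,"z":0,"gripper":8.5},{"ax":0,"ay":0,"az":0,"x":1.9,"y":-4.2,"z":0,"gripper":8.5},{"ax":0,"ay":0,"az":0,"x":1.9,"y":-4.2,"z":0,"gripper":8.5},{"ax":0,"ay":0,"az":0,"x":1.9,"y":-4.2,"z":0,"gripper":8.5},{"ax":0,"ay":0,"az":0,"x":1.9,"y":-4.2,"z":0,"gripper":5},{"ax":0,"ay":0,"az":0,"x":1.9,"y":-4.2,"z":0,"gripper":3},{"ax":0,"ay":0,"az":0,"x":1.9,"y":-4.2,"z":0,"gripper":2.8},{"ax":0,"ay":0,"az":0,"x":1.9,"y":-4.2,"z":0,"gripper":2.8}]'
python3 -m pendant '[{"ax":0,"ay":0,"az":0,"x":1.9,"y":-4.2,"z":0,"gripper":2.8},{"ax":0,"ay":0,"az":0,"x":1.9,"y":-4.2,"z":0,"gripper":2.8},{"ax":0,"ay":0,"az":0,"x":1.9,"y":-4.2,"z":0,"gripper":2.8},{"ax":0,"ay":0,"az":0,"x":1.9,"y":-4.2,"z":1.5,"gripper":2.8},{"ax":0,"ay":0,"az":0,"x":0,"y":-0.7,"z":2,"gripper":2.8},{"ax":0,"ay":0,"az":0,"x":0,"y":0,"z":2,"gripper":2.8},{"ax":0,"ay":0,"az":0,"x":0,"y":0,"z":0,"gripper":2.8},{"ax":0,"ay":0,"az":0,"x":0,"y":0,"z":0,"gripper":2.8}]'
python3 - <<'E'
from h import *
im,T=snap("wrist","w1.png");print(T[0])
print(proj("wrist",[.541,.137,.13],T),proj("wrist",[.585,.137,.13],T),proj("wrist",[.495,.137,.13],T), proj("wrist",T[0]+T[1]@[0,0,.155],T))
E
```

```text
time_s: 1.7
eef_pos: [0.4616, -0.0383, 0.4245]
tcp_rot: [0.0, 1.0, -0.007, -0.0]
contact_force: [1.1, -0.5, 0.3]
finger_gap: 0.0283
grip_force: 0.0
time_s: 2.5
eef_pos: [0.5398, 0.1334, 0.3692]
tcp_rot: [0.0, 1.0, -0.007, -0.001]
contact_force: [0.4, 0.1, 0.5]
finger_gap: 0.0279
grip_force: 0.0
[0.53977913 0.13340638 0.3692094 ]
[252.58121611 202.15913723] [251.45902684 149.31469216] [253.6190227 251.0299603] [256.59237157 258.05580975]
```

View pics/w1.png

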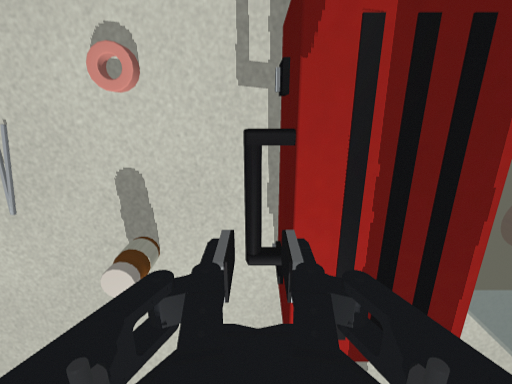

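The wrist view shows the bar at col ~253, rows 130–258, as predicted. It is 3.5 mm off the finger centre, so I correct that, descend and grip.

```bash
python3 -m pendant '[{"ax":0,"ay":0,"az":0.2,"x":0,"y":-0.36,"z":0,"gripper":2.8},{"ax":0,"ay":0,"az":0,"x":0,"y":0,"z":2,"gripper":2.8},{"ax":0,"ay":0,"az":0,"x":0,"y":0,"z":2,"gripper":2.8},{"ax":0,"ay":0,"az":0,"x":0,"y":0,"z":1.5,"gripper":2.8},{"ax":0,"ay":0,"az":0,"x":0,"y":0,"z":1.2,"gripper":2.8},{"ax":0,"ay":0,"az":0,"x":0,"y":0,"z":1.0,"gripper":2.8},{"ax":0,"ay":0,"az":0,"x":0,"y":0,"z":0.7,"gripper":2.8},{"ax":0,"ay":0,"az":0,"x":0,"y":0,"z":0,"gripper":2.8}]'
python3 -m pendant '[{"ax":0,"ay":0,"az":0,"x":0,"y":0,"z":0,"gripper":2.2},{"ax":0,"ay":0,"az":0,"x":0,"y":0,"z":0,"gripper":1.6},{"ax":0,"ay":0,"az":0,"x":0,"y":0,"z":0,"gripper":1.0},{"ax":0,"ay":0,"az":0,"x":0,"y":0,"z":0,"gripper":1.0},{"ax":0,"ay":0,"az":0,"x":0,"y":0,"z":0,"gripper":1.0},{"ax":0,"ay":0,"az":0,"x":0,"y":0,"z":0,"gripper":1.0},{"ax":0,"ay":0,"az":0,"x":0,"y":0,"z":0,"gripper":1.0},{"ax":0,"ay":0,"az":0,"x":0,"y":0,"z":0,"gripper":1.0}]'
```

```text
time_s: 3.35
eef_pos: [0.5397, 0.1374, 0.2848]
tcp_rot: [0.0, 1.0, -0.009, -0.001]
contact_force: [0.2, -0.1, -0.2]
finger_gap: 0.0279
grip_force: 0.0
time_s: 4.15
eef_pos: [0.5404, 0.1375, 0.2865]
tcp_rot: [0.0, 1.0, -0.009, 0.001]
contact_force: [-1.9, -0.6, 6.1]
finger_gap: 0.0121
grip_force: 58.7
```

```bash
python3 -c "
import numpy as np
a=np.radians(np.r_[np.arange(3,90,3.5)]);y=19.23*np.cos(a);z=19.23*np.sin(a)
for i in range(len(a)-1):print('%.1f y%.2f z%.2f'%(np.degrees(a[i+1]),y[i]-y[i+1],z[i]-z[i+1]),end='; ')
"
python3 -m pendant '[{"ax":0,"ay":0,"az":0,"x":0,"y":0.02,"z":-0.3,"gripper":1.0},{"ax":0,"ay":0,"az":0,"x":0,"y":0.03,"z":-0.4,"gripper":1.0},{"ax":0,"ay":0,"az":0,"x":0,"y":0.04,"z":-0.5,"gripper":1.0},{"ax":0,"ay":0,"az":0,"x":0,"y":0.08,"z":-0.6,"gripper":1.0},{"ax":0,"ay":0,"az":0,"x":0,"y":0.1,"z":-0.6,"gripper":1.0},{"ax":0,"ay":0,"az":0,"x":0,"y":0.12,"z":-0.6,"gripper":1.0},{"ax":0,"ay":0,"az":0,"x":0,"y":0.13,"z":-0.57,"gripper":1.0},{"ax":0,"ay":0,"az":0,"x":0,"y":0,"z":0,"gripper":1.0}]'
```

```text
6.5 y0.10 z-1.17; 10.0 y0.17 z-1.16; 13.5 y0.24 z-1.15; 17.0 y0.31 z-1.13; 20.5 y0.38 z-1.11; 24.0 y0.44 z-1.09; 27.5 y0.51 z-1.06; 31.0 y0.57 z-1.02; 34.5 y0.64 z-0.99; 38.0 y0.69 z-0.95; 41.5 y0.75 z-0.90; 45.0 y0.80 z-0.86; 48.5 y0.86 z-0.80; 52.0 y0.90 z-0.75; 55.5 y0.95 z-0.69; 59.0 y0.99 z-0.64; 62.5 y1.02 z-0.57; 66.0 y1.06 z-0.51; 69.5 y1.09 z-0.44; 73.0 y1.11 z-0.38; 76.5 y1.13 z-0.31; 80.0 y1.15 z-0.24; 83.5 y1.16 z-0.17; 87.0 y1.17 z-0.10; time_s: 4.95
eef_pos: [0.5402, 0.1324, 0.3226]
tcp_rot: [-0.0, 1.0, -0.009, 0.001]
contact_force: [4.3, 0.9, -2.2]
finger_gap: 0.0116
grip_force: 58.5
```

```bash
python3 -m pendant '[{"ax":0,"ay":0,"az":0,"x":0,"y":0.31,"z":-1.1,"gripper":1.0},{"ax":0,"ay":0,"az":0,"x":0,"y":0.38,"z":-1.11,"gripper":1.0},{"ax":0,"ay":0,"az":0,"x":0,"y":0.44,"z":-1.09,"gripper":1.0},{"ax":0,"ay":0,"az":0,"x":0,"y":0.51,"z":-1.06,"gripper":1.0},{"ax":0,"ay":0,"az":0,"x":0,"y":0.57,"z":-1.02,"gripper":1.0},{"ax":0,"ay":0,"az":0,"x":0,"y":0.64,"z":-0.99,"gripper":1.0},{"ax":0,"ay":0,"az":0,"x":0,"y":0.69,"z":-0.95,"gripper":1.0},{"ax":0,"ay":0,"az":0,"x":0,"y":0,"z":0,"gripper":1.0}]'
```

```text
time_s: 5.75
eef_pos: [0.5395, 0.0982, 0.3962]
tcp_rot: [-0.002, 1.0, -0.009, 0.001]
contact_force: [4.8, 3.5, -2.5]
finger_gap: 0.0118
grip_force: 58.6
```

```bash
python3 -m pendant '[{"ax":0,"ay":0,"az":0,"x":0,"y":0.75,"z":-0.9,"gripper":1.0},{"ax":0,"ay":0,"az":0,"x":0,"y":0.80,"z":-0.86,"gripper":1.0},{"ax":0,"ay":0,"az":0,"x":0,"y":0.86,"z":-0.8,"gripper":1.0},{"ax":0,"ay":0,"az":0,"x":0,"y":0.9,"z":-0.75,"gripper":1.0},{"ax":0,"ay":0,"az":0,"x":0,"y":0.95,"z":-0.69,"gripper":1.0},{"ax":0,"ay":0,"az":0,"x":0,"y":0.99,"z":-0.64,"gripper":1.0},{"ax":0,"ay":0,"az":0,"x":0,"y":1.02,"z":-0.57,"gripper":1.0},{"ax":0,"ay":0,"az":0,"x":0,"y":0,"z":0,"gripper":1.0}]'
```

```text
time_s: 6.55
eef_pos: [0.5386, 0.0385, 0.4504]
tcp_rot: [-0.004, 1.0, -0.007, 0.002]
contact_force: [1.5, 8.7, 7.2]
finger_gap: 0.0118
grip_force: 58.6
```

```bash
python3 - <<'E'
from h import *
im,T=snap("scene","s1.png")
print(proj("scene",T[0]+T[1]@[0,0,.155]),proj("scene",T[0]+T[1]@[0,0,.173]),proj("scene",[.539,-.055,.12]),telemetry.state()['contact_force'],telemetry.state()['moment'])
cv2.imwrite("pics/s1c.png",cv2.resize(im[50:350,60:360,::-1],(600,600)))
E
```

```text
[171.00703468 135.97990904] [172.41355605 144.961382  ] [138.81173762 234.75559158] [2.54913443 6.65209844 6.71562938] [ 1.99716217 -0.36841485  0.0465652 ]
```

View pics/s1c.png

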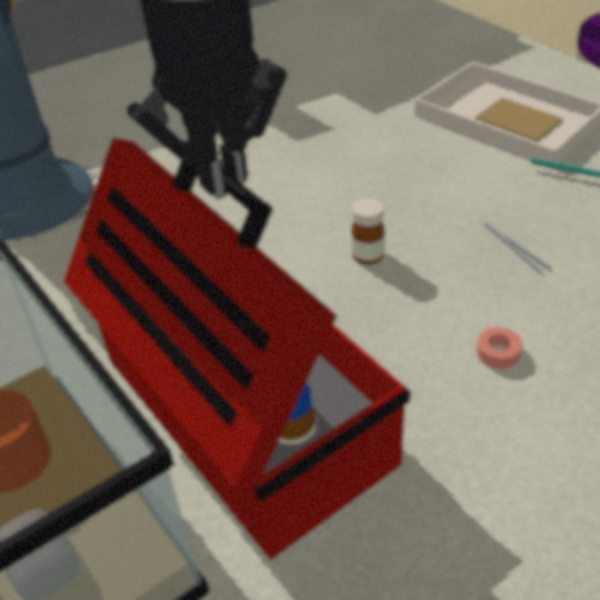

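The bar is in the grip with the lid near 60°, and the forces are moderate, so I continue.

```bash
python3 -m pendant '[{"ax":0,"ay":0,"az":0,"x":0,"y":1.0,"z":-0.58,"gripper":1.0},{"ax":0,"ay":0,"az":0,"x":0,"y":1.07,"z":-0.5,"gripper":1.0},{"ax":0,"ay":0,"az":0,"x":0,"y":1.1,"z":-0.42,"gripper":1.0},{"ax":0,"ay":0,"az":0,"x":0,"y":1.12,"z":-0.34,"gripper":1.0},{"ax":0,"ay":0,"az":0,"x":0,"y":1.15,"z":-0.24,"gripper":1.0},{"ax":0,"ay":0,"az":0,"x":0,"y":0.6,"z":-0.1,"gripper":1.0},{"ax":0,"ay":0,"az":0,"x":0,"y":0,"z":0,"gripper":1.0},{"ax":0,"ay":0,"az":0,"x":0,"y":0,"z":0,"gripper":1.0}]'
python3 -c "
from h import *
T=pose();g=T[0]+T[1]@[0,0,.155]-[.539,-.055,.12];print(g,np.degrees(np.arctan2(g[2],g[1])))"
```

```text
time_s: 7.4
eef_pos: [0.5378, -0.0232, 0.4726]
tcp_rot: [-0.001, 1.0, -0.007, 0.002]
contact_force: [0.6, 3.9, 10.5]
finger_gap: 0.0118
grip_force: 62.6
[-0.00052424  0.03225817  0.19761633] 80.7290146031111
```

```bash
python3 -m pendant '[{"ax":0,"ay":0,"az":0,"x":0,"y":0.6,"z":-0.2,"gripper":1.0},{"ax":0,"ay":0,"az":0,"x":0,"y":0.6,"z":-0.2,"gripper":1.0},{"ax":0,"ay":0,"az":0,"x":0,"y":0.6,"z":-0.1,"gripper":1.0},{"ax":0,"ay":0,"az":0,"x":0,"y":0.6,"z":0,"gripper":1.0},{"ax":0,"ay":0,"az":0,"x":0,"y":0.6,"z":0,"gripper":1.0},{"ax":0,"ay":0,"az":0,"x":0,"y":0,"z":0,"gripper":1.0},{"ax":0,"ay":0,"az":0,"x":0,"y":0,"z":0,"gripper":1.0},{"ax":0,"ay":0,"az":0,"x":0,"y":0,"z":0,"gripper":1.0}]'
python3 -c "
from h import *
T=pose();g=T[0]+T[1]@[0,0,.155]-[.539,-.055,.12];print(g,np.degrees(np.arctan2(g[2],g[1])))"
```

```text
time_s: 8.2
eef_pos: [0.5373, -0.0556, 0.4752]
tcp_rot: [-0.0, 1.0, -0.008, 0.002]
contact_force: [4.1, 2.8, 7.3]
finger_gap: 0.0115
grip_force: 62.2
[-0.00115609 -0.000594    0.20022364] 90.16997744008108
```

```bash
python3 -m pendant '[{"ax":0,"ay":0,"az":0,"x":0,"y":0,"z":0,"gripper":1.6},{"ax":0,"ay":0,"az":0,"x":0,"y":0,"z":0,"gripper":1.8},{"ax":0,"ay":0,"az":0,"x":0,"y":0,"z":0,"gripper":2.0},{"ax":0,"ay":0,"az":0,"x":0,"y":0,"z":0.2,"gripper":2.2},{"ax":0,"ay":0,"az":0,"x":0,"y":0,"z":0.3,"gripper":2.2},{"ax":0,"ay":0,"az":0,"x":0,"y":0,"z":0,"gripper":2.2},{"ax":0,"ay":0,"az":0,"x":0,"y":0,"z":0,"gripper":2.2},{"ax":0,"ay":0,"az":0,"x":0,"y":0,"z":0,"gripper":2.2}]'
python3 -c "
from h import *
print([telemetry.state()['contact_force'] for i in range(2)],telemetry.state()['moment'])
im,T=snap('wrist','w2.png');snap('top','t2.png')
print(proj('wrist',T[0]+T[1]@[0,0,.155],T))"
```

```text
time_s: 9.0
eef_pos: [0.5365, -0.0561, 0.4683]
tcp_rot: [-0.0, 1.0, -0.009, -0.0]
contact_force: [0.1, -0.7, -0.4]
finger_gap: 0.0222
grip_force: 0.2
[array([ 0.13987273, -0.72393031, -0.43475995]), array([ 0.13987273, -0.72393031, -0.43475995])] [-0.04499327 -0.02520074 -0.01403723]
[256.59064713 258.05696607]
```

View pics/w2.png

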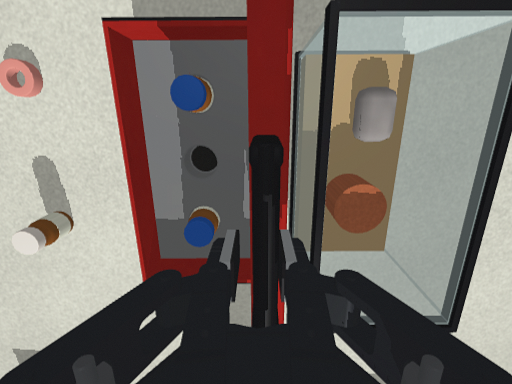

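The wrist view shows the bar caged at col ~265 and touching the tank-side finger. The empty well is the middle one, dark at (204,158), with blue caps above and below it. Next I ease the lid back, tracking force and where the bar sits between the fingers.

```bash
cat >> h.py <<'E'
def feel():
    im,T=snap("wrist","tmp.png"); out=[]
    for r in (180,200,220):
        d=np.where(im[r,245:300].max(1)<60)[0]+245; out.append((d.min(),d.max(),len(d)) if len(d) else None)
    f=[];
    for i in range(4): f.append(np.r_[telemetry.state()['contact_force'][1:],telemetry.state()['moment'][0]]); imaging.read_camera("wrist")
    g=T[0]+T[1]@[0,0,.155]-[.539,-.055,.12]
    print("rel",g.round(4),"bar cols",out,"f",np.mean(f,0).round(2),np.std(f,0).round(2),"gap",round(telemetry.state()['finger_gap'],4))
E
python3 -c "
from h import *
feel()
im,T=snap('wrist','tmp.png')
print('well',atz('wrist',204,158,.030,T),atz('wrist',204,158,.065,T),'rim',atz('wrist',322,158,.205,T),'jar',atz('wrist',28,240,.08,T))"
python3 -m pendant '[{"ax":0,"ay":0,"az":0,"x":0,"y":0.4,"z":0,"gripper":2.2},{"ax":0,"ay":0,"az":0,"x":0,"y":0.4,"z":0,"gripper":2.2},{"ax":0,"ay":0,"az":0,"x":0,"y":0.4,"z":0,"gripper":2.2},{"ax":0,"ay":0,"az":0,"x":0,"y":0.4,"z":0.1,"gripper":2.2},{"ax":0,"ay":0,"az":0,"x":0,"y":0.4,"z":0.1,"gripper":2.2},{"ax":0,"ay":0,"az":0,"x":0,"y":0.3,"z":0,"gripper":2.2},{"ax":0,"ay":0,"az":0,"x":0,"y":0,"z":0,"gripper":2.2},{"ax":0,"ay":0,"az":0,"x":0,"y":0,"z":0,"gripper":2.2}]'
python3 -c "
from h import *
feel()"
```

```text
rel [-0.0024 -0.0011  0.1935] bar cols [(np.int64(252), np.int64(293), 31), (np.int64(252), np.int64(292), 31), (np.int64(252), np.int64(291), 29)] f [ 0.15 -0.08 -0.08] [0.68 0.15 0.03] gap 0.0222
well [0.54075555 0.02647347 0.03      ] [0.54694676 0.01923102 0.065     ] rim [ 0.56994489 -0.11405101  0.205     ] jar [0.43036538 0.28948817 0.08      ]
time_s: 10.2
eef_pos: [0.5362, -0.0793, 0.4665]
tcp_rot: [-0.0, 1.0, -0.009, -0.0]
contact_force: [-0.5, -1.2, 0.2]
finger_gap: 0.0218
grip_force: 0.4
rel [-0.0028 -0.0243  0.1915] bar cols [(np.int64(252), np.int64(299), 37), (np.int64(252), np.int64(299), 37), (np.int64(252), np.int64(298), 36)] f [-0.56  0.78 -0.18] [0.41 0.25 0.04] gap 0.0221
```

```bash
python3 -m pendant '[{"ax":0,"ay":0,"az":0,"x":0,"y":0.2,"z":0.05,"gripper":2.2},{"ax":0,"ay":0,"az":0,"x":0,"y":0.2,"z":0.05,"gripper":2.2},{"ax":0,"ay":0,"az":0,"x":0,"y":0.2,"z":0.05,"gripper":2.2},{"ax":0,"ay":0,"az":0,"x":0,"y":0.2,"z":0.05,"gripper":2.2},{"ax":0,"ay":0,"az":0,"x":0,"y":0.2,"z":0,"gripper":2.2},{"ax":0,"ay":0,"az":0,"x":0,"y":0,"z":0,"gripper":2.2},{"ax":0,"ay":0,"az":0,"x":0,"y":0,"z":0,"gripper":2.2},{"ax":0,"ay":0,"az":0,"x":0,"y":0,"z":0,"gripper":2.2}]'
python3 -c "
from h import *
feel()"
python3 -m pendant '[{"ax":0,"ay":0,"az":0,"x":0,"y":0.1,"z":0.05,"gripper":2.2},{"ax":0,"ay":0,"az":0,"x":0,"y":0.1,"z":0.05,"gripper":2.2},{"ax":0,"ay":0,"az":0,"x":0,"y":0.1,"z":0,"gripper":2.2},{"ax":0,"ay":0,"az":0,"x":0,"y":0.1,"z":0.05,"gripper":2.2},{"ax":0,"ay":0,"az":0,"x":0,"y":0.1,"z":0,"gripper":2.2},{"ax":0,"ay":0,"az":0,"x":0,"y":0,"z":0,"gripper":2.2},{"ax":0,"ay":0,"az":0,"x":0,"y":0,"z":0,"gripper":2.2},{"ax":0,"ay":0,"az":0,"x":0,"y":0,"z":0,"gripper":2.2}]'
python3 -c "
from h import *
feel()"
```

```text
time_s: 11.25
eef_pos: [0.536, -0.089, 0.4644]
tcp_rot: [-0.0, 1.0, -0.009, -0.0]
contact_force: [-0.4, -0.5, -0.3]
finger_gap: 0.0223
grip_force: 0.4
rel [-0.003  -0.034   0.1894] bar cols [(np.int64(252), np.int64(289), 37), (np.int64(252), np.int64(289), 36), (np.int64(252), np.int64(288), 35)] f [-0.36 -0.75 -0.17] [0.39 0.67 0.03] gap 0.0223
time_s: 12.3
eef_pos: [0.536, -0.0941, 0.4629]
tcp_rot: [-0.0, 1.0, -0.009, 0.0]
contact_force: [0.2, -0.2, -0.0]
finger_gap: 0.022
grip_force: 0.5
rel [-0.003  -0.0391  0.1879] bar cols [(np.int64(252), np.int64(284), 33), (np.int64(252), np.int64(283), 32), (np.int64(253), np.int64(283), 31)] f [-1.02 -0.19 -0.17] [0.46 0.18 0.01] gap 0.0218
```

```bash
python3 -m pendant '[{"ax":0,"ay":0,"az":0,"x":0,"y":0.1,"z":0.05,"gripper":2.2},{"ax":0,"ay":0,"az":0,"x":0,"y":0.1,"z":0.05,"gripper":2.2},{"ax":0,"ay":0,"az":0,"x":0,"y":0.1,"z":0,"gripper":2.2},{"ax":0,"ay":0,"az":0,"x":0,"y":0.1,"z":0.05,"gripper":2.2},{"ax":0,"ay":0,"az":0,"x":0,"y":0.1,"z":0,"gripper":2.2},{"ax":0,"ay":0,"az":0,"x":0,"y":0.1,"z":0,"gripper":2.2},{"ax":0,"ay":0,"az":0,"x":0,"y":0,"z":0,"gripper":2.2},{"ax":0,"ay":0,"az":0,"x":0,"y":0,"z":0,"gripper":2.2}]'
python3 -c "
from h import *
feel()"
```

```text
time_s: 13.35
eef_pos: [0.5358, -0.1002, 0.4613]
tcp_rot: [-0.0, 1.0, -0.009, -0.0]
contact_force: [0.1, -0.7, -0.5]
finger_gap: 0.0222
grip_force: 0.5
rel [-0.0033 -0.0452  0.1863] bar cols [(np.int64(252), np.int64(279), 28), (np.int64(252), np.int64(279), 28), (np.int64(252), np.int64(278), 27)] f [-0.97 -0.43 -0.21] [0.33 0.32 0.04] gap 0.0221
```

```bash
tail -3 h.py >/dev/null; python3 -c "
from h import *
im=cv2.imread('pics/tmp.png')
print([tuple(int(v) for v in im[200,c].tolist()) for c in range(246,292,3)])"
```

```text
[(33, 37, 167), (26, 29, 121), (23, 22, 44), (30, 27, 26), (31, 28, 28), (31, 31, 31), (32, 29, 28), (34, 31, 32), (34, 32, 33), (25, 23, 23), (24, 21, 24), (31, 38, 41), (81, 109, 127), (80, 109, 126), (80, 109, 127), (79, 108, 126)]
```

```bash
python3 -m pendant '[{"ax":0,"ay":0,"az":0,"x":0,"y":0.1,"z":0.05,"gripper":2.2},{"ax":0,"ay":0,"az":0,"x":0,"y":0.1,"z":0.05,"gripper":2.2},{"ax":0,"ay":0,"az":0,"x":0,"y":0.1,"z":0,"gripper":2.2},{"ax":0,"ay":0,"az":0,"x":0,"y":0.1,"z":0.05,"gripper":2.2},{"ax":0,"ay":0,"az":0,"x":0,"y":0.1,"z":0.05,"gripper":2.2},{"ax":0,"ay":0,"az":0,"x":0,"y":0.1,"z":0,"gripper":2.2},{"ax":0,"ay":0,"az":0,"x":0,"y":0,"z":0,"gripper":2.2},{"ax":0,"ay":0,"az":0,"x":0,"y":0,"z":0,"gripper":2.2}]'
python3 -c "
from h import *
feel()"
python3 -m pendant '[{"ax":0,"ay":0,"az":0,"x":0,"y":0.1,"z":0.05,"gripper":2.2},{"ax":0,"ay":0,"az":0,"x":0,"y":0.1,"z":0.05,"gripper":2.2},{"ax":0,"ay":0,"az":0,"x":0,"y":0.1,"z":0,"gripper":2.2},{"ax":0,"ay":0,"az":0,"x":0,"y":0.1,"z":0.05,"gripper":2.2},{"ax":0,"ay":0,"az":0,"x":0,"y":0,"z":0,"gripper":2.2},{"ax":0,"ay":0,"az":0,"x":0,"y":0,"z":0,"gripper":2.2},{"ax":0,"ay":0,"az":0,"x":0,"y":0,"z":0,"gripper":2.2},{"ax":0,"ay":0,"az":0,"x":0,"y":0,"z":0,"gripper":2.2}]'
python3 -c "
from h import *
feel()"
```

```text
time_s: 14.4
eef_pos: [0.5358, -0.1062, 0.4594]
tcp_rot: [-0.0, 1.0, -0.009, -0.0]
contact_force: [-0.2, -0.8, -0.7]
finger_gap: 0.0219
grip_force: 0.6
rel [-0.0032 -0.0512  0.1844] bar cols [(np.int64(252), np.int64(279), 28), (np.int64(252), np.int64(279), 28), (np.int64(252), np.int64(278), 27)] f [-1.48 -0.23 -0.23] [0.16 0.41 0.03] gap 0.0217
time_s: 15.45
eef_pos: [0.5357, -0.1101, 0.458]
tcp_rot: [0.0, 1.0, -0.009, 0.0]
contact_force: [0.4, -0.8, 0.7]
finger_gap: 0.0219
grip_force: 0.6
rel [-0.0033 -0.0551  0.183 ] bar cols [(np.int64(252), np.int64(279), 28), (np.int64(252), np.int64(279), 28), (np.int64(253), np.int64(278), 26)] f [-1.61  0.24 -0.25] [0.37 0.99 0.03] gap 0.0221
```

```bash
python3 -m pendant '[{"ax":0,"ay":0,"az":0,"x":0,"y":0.1,"z":0.05,"gripper":2.2},{"ax":0,"ay":0,"az":0,"x":0,"y":0.1,"z":0.05,"gripper":2.2},{"ax":0,"ay":0,"az":0,"x":0,"y":0.1,"z":0.05,"gripper":2.2},{"ax":0,"ay":0,"az":0,"x":0,"y":0.1,"z":0.05,"gripper":2.2},{"ax":0,"ay":0,"az":0,"x":0,"y":0.1,"z":0.05,"gripper":2.2},{"ax":0,"ay":0,"az":0,"x":0,"y":0.1,"z":0,"gripper":2.2},{"ax":0,"ay":0,"az":0,"x":0,"y":0,"z":0,"gripper":2.2},{"ax":0,"ay":0,"az":0,"x":0,"y":0,"z":0,"gripper":2.2}]'
python3 -c "
from h import *
feel()"
```

```text
time_s: 16.5
eef_pos: [0.5357, -0.1161, 0.4554]
tcp_rot: [-0.0, 1.0, -0.009, 0.0]
contact_force: [0.7, -1.8, -0.4]
finger_gap: 0.0222
grip_force: 0.6
rel [-0.0032 -0.061   0.1804] bar cols [(np.int64(252), np.int64(279), 28), (np.int64(252), np.int64(279), 28), (np.int64(253), np.int64(279), 27)] f [-1.38 -0.48 -0.23] [0.61 0.62 0.03] gap 0.0221
```

```bash
python3 -m pendant '[{"ax":0,"ay":0,"az":0,"x":0,"y":0.1,"z":0.05,"gripper":2.2},{"ax":0,"ay":0,"az":0,"x":0,"y":0.1,"z":0.05,"gripper":2.2},{"ax":0,"ay":0,"az":0,"x":0,"y":0.1,"z":0.05,"gripper":2.2},{"ax":0,"ay":0,"az":0,"x":0,"y":0.1,"z":0.05,"gripper":2.2},{"ax":0,"ay":0,"az":0,"x":0,"y":0.1,"z":0.05,"gripper":2.2},{"ax":0,"ay":0,"az":0,"x":0,"y":0.1,"z":0,"gripper":2.2},{"ax":0,"ay":0,"az":0,"x":0,"y":0,"z":0,"gripper":2.2},{"ax":0,"ay":0,"az":0,"x":0,"y":0,"z":0,"gripper":2.2}]'
python3 -c "
from h import *
feel()"
```

```text
time_s: 17.55
eef_pos: [0.5354, -0.1222, 0.4529]
tcp_rot: [-0.0, 1.0, -0.009, -0.0]
contact_force: [0.5, -1.9, 0.8]
finger_gap: 0.0222
grip_force: 0.7
rel [-0.0036 -0.0672  0.1779] bar cols [(np.int64(252), np.int64(280), 29), (np.int64(252), np.int64(279), 28), (np.int64(252), np.int64(279), 28)] f [-1.14 -0.18 -0.26] [0.56 0.3  0.02] gap 0.0223
```

```bash
python3 -m pendant '[{"ax":0,"ay":0,"az":0,"x":0,"y":0.1,"z":0.05,"gripper":2.2},{"ax":0,"ay":0,"az":0,"x":0,"y":0.1,"z":0.05,"gripper":2.2},{"ax":0,"ay":0,"az":0,"x":0,"y":0.1,"z":0.05,"gripper":2.2},{"ax":0,"ay":0,"az":0,"x":0,"y":0.1,"z":0.05,"gripper":2.2},{"ax":0,"ay":0,"az":0,"x":0,"y":0.1,"z":0.05,"gripper":2.2},{"ax":0,"ay":0,"az":0,"x":0,"y":0,"z":0,"gripper":2.2},{"ax":0,"ay":0,"az":0,"x":0,"y":0,"z":0,"gripper":2.2},{"ax":0,"ay":0,"az":0,"x":0,"y":0,"z":0,"gripper":2.2}]'
python3 -c "
from h import *
feel()"
```

```text
time_s: 18.6
eef_pos: [0.5354, -0.1268, 0.4505]
tcp_rot: [-0.0, 1.0, -0.008, -0.0]
contact_force: [0.6, -0.8, -0.4]
finger_gap: 0.0221
grip_force: 0.0
rel [-0.0036 -0.0718  0.1755] bar cols [(np.int64(250), np.int64(278), 29), (np.int64(251), np.int64(278), 28), (np.int64(251), np.int64(277), 27)] f [ 0.11 -0.06 -0.01] [0.56 0.57 0.02] gap 0.0222
```

The lid now rests on the tank: finger force and moment dropped to zero and the bar stayed put, at lid angle ≈1.91. I centre the cage on the bar, lift straight up, and head for the jar.

```bash
python3 -m pendant '[{"ax":0,"ay":0,"az":0,"x":0,"y":0.12,"z":0,"gripper":2.2},{"ax":0,"ay":0,"az":0,"x":0,"y":0.12,"z":0,"gripper":2.2},{"ax":0,"ay":0,"az":0,"x":0,"y":0,"z":-0.3,"gripper":2.3},{"ax":0,"ay":0,"az":0,"x":0,"y":0,"z":-0.7,"gripper":2.3},{"ax":0,"ay":0,"az":0,"x":0,"y":0,"z":-1.5,"gripper":2.4},{"ax":0,"ay":0,"az":0,"x":0,"y":0,"z":-2,"gripper":2.4},{"ax":0,"ay":0,"az":0,"x":0,"y":0,"z":-2.5,"gripper":2.4},{"ax":0,"ay":0,"az":0,"x":0,"y":0,"z":-1,"gripper":2.4}]'
python3 -c "
from h import *
im,T=snap('wrist','w3.png')
snap('top','t3.png')
for n,X in (('rim',[.54,-.11,.205]),('bar',[.54,-.127,.298])):print(n,proj('wrist',X,T),proj('top',X))"
```

```text
time_s: 19.65
eef_pos: [0.536, -0.1293, 0.5348]
tcp_rot: [0.001, 1.0, -0.009, 0.003]
contact_force: [0.2, 0.4, 0.4]
finger_gap: 0.0238
grip_force: 0.0
rim [240.13990276 175.73030511] [454.49060517 190.78728641]
bar [253.74673467 202.05389799] [495.79923616 183.03883787]
```

View pics/t3.png

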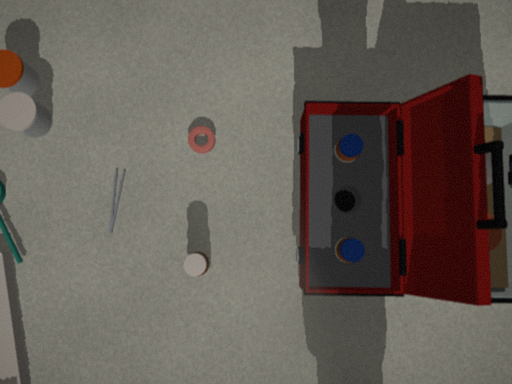

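The lid stays open by itself with the bar at (497,185). The blue caps are at (349,146) and (350,250), the well at (345,200) and the jar cap at (195,264).

```bash
python3 -c "
from h import *
a=atz('top',350.5,146,.11);b=atz('top',351.5,249.5,.11);print(a,b,(a+b)/2,atz('top',345,200,.03),atz('top',195,264.5,.08))"
python3 -m pendant '[{"ax":0,"ay":0,"az":0,"x":-1.1,"y":-4,"z":0,"gripper":6.5},{"ax":0,"ay":0,"az":0,"x":-1.1,"y":-4,"z":0,"gripper":6.5},{"ax":0,"ay":0,"az":0,"x":-1.1,"y":-4,"z":0,"gripper":6.5},{"ax":0,"ay":0,"az":0,"x":-1.1,"y":-4,"z":0,"gripper":6.5},{"ax":0,"ay":0,"az":0,"x":-1.1,"y":-4,"z":0,"gripper":6.5},{"ax":0,"ay":0,"az":0,"x":-1.1,"y":-4,"z":2,"gripper":6.5},{"ax":0,"ay":0,"az":0,"x":-1.1,"y":-4,"z":2,"gripper":6.5},{"ax":0,"ay":0,"az":0,"x":-1.1,"y":-4,"z":2,"gripper":6.5}]'
python3 -m pendant '[{"ax":0,"ay":0,"az":0,"x":-1.1,"y":-4,"z":2,"gripper":6.5},{"ax":0,"ay":0,"az":0,"x":-1.1,"y":-4,"z":2.5,"gripper":6.5},{"ax":0,"ay":0,"az":0,"x":-0.6,"y":-2.1,"z":3,"gripper":6.5},{"ax":0,"ay":0,"az":0,"x":0,"y":0,"z":4,"gripper":6.5},{"ax":0,"ay":0,"az":0,"x":0,"y":0,"z":4,"gripper":6.5},{"ax":0,"ay":0,"az":0,"x":0,"y":0,"z":2,"gripper":6.5},{"ax":0,"ay":0,"az":0,"x":0,"y":0,"z":0,"gripper":6.5},{"ax":0,"ay":0,"az":0,"x":0,"y":0,"z":0,"gripper":6.5}]'
python3 -c "
from h import *
im,T=snap('wrist','w4.png');print(T)
print(proj('wrist',[.428,.2935,.08],T))"
```

```text
[0.62758615 0.02625208 0.11      ] [0.45148476 0.02825952 0.11      ] [0.53953545 0.0272558  0.11      ] [0.54194129 0.0230865  0.03      ] [0.42516061 0.29352575 0.08      ]
time_s: 20.55
eef_pos: [0.4518, 0.1931, 0.469]
tcp_rot: [0.0, 1.0, -0.009, -0.0]
contact_force: [0.6, 1.1, -0.1]
finger_gap: 0.0646
grip_force: 0.0
time_s: 21.35
eef_pos: [0.4264, 0.2934, 0.2952]
tcp_rot: [0.0, 1.0, -0.009, -0.001]
contact_force: [0.6, 0.8, 0.4]
finger_gap: 0.0648
grip_force: 0.0
(array([0.42642089, 0.2933781 , 0.2951605 ]), array([[ 9.99853476e-01, -1.70609053e-02, -1.39700658e-03],
       [-1.70612062e-02, -9.99854426e-01, -2.03810696e-04],
       [-1.39332601e-03,  2.27615450e-04, -9.99999003e-01]]))
[256.68823695 212.60021302]
```

View pics/w4.png

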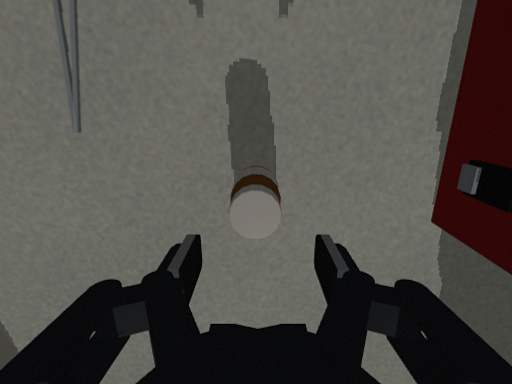

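The cap is centred at (255,212) against a predicted (257,213), so the jar is at (0.428, 0.294). I descend and grasp.

```bash
python3 -m pendant '[{"ax":0,"ay":0,"az":0,"x":0.15,"y":-0.06,"z":2,"gripper":6.5},{"ax":0,"ay":0,"az":0,"x":0,"y":0,"z":2,"gripper":6.5},{"ax":0,"ay":0,"az":0,"x":0,"y":0,"z":1.5,"gripper":6.5},{"ax":0,"ay":0,"az":0,"x":0,"y":0,"z":1.3,"gripper":6.5},{"ax":0,"ay":0,"az":0,"x":0,"y":0,"z":1,"gripper":6.5},{"ax":0,"ay":0,"az":0,"x":0,"y":0,"z":0,"gripper":6.5},{"ax":0,"ay":0,"az":0,"x":0,"y":0,"z":0,"gripper":5.2},{"ax":0,"ay":0,"az":0,"x":0,"y":0,"z":0,"gripper":4.8}]'
python3 -m pendant '[{"ax":0,"ay":0,"az":0,"x":0,"y":0,"z":0,"gripper":4.4},{"ax":0,"ay":0,"az":0,"x":0,"y":0,"z":0,"gripper":4.0},{"ax":0,"ay":0,"az":0,"x":0,"y":0,"z":0,"gripper":4.0},{"ax":0,"ay":0,"az":0,"x":0,"y":0,"z":0,"gripper":4.0},{"ax":0,"ay":0,"az":0,"x":0,"y":0,"z":0,"gripper":4.0},{"ax":0,"ay":0,"az":0,"x":0,"y":0,"z":-0.3,"gripper":4.0},{"ax":0,"ay":0,"az":0,"x":0,"y":0,"z":-0.7,"gripper":4.0},{"ax":0,"ay":0,"az":0,"x":0,"y":0,"z":0,"gripper":4.0}]'
```

```text
time_s: 22.2
eef_pos: [0.4285, 0.2944, 0.2182]
tcp_rot: [-0.0, 1.0, -0.009, 0.001]
contact_force: [-0.2, -0.0, -0.8]
finger_gap: 0.0478
grip_force: 0.0
time_s: 23.0
eef_pos: [0.4283, 0.2939, 0.228]
tcp_rot: [-0.0, 1.0, -0.009, 0.0]
contact_force: [0.3, 0.5, -1.2]
finger_gap: 0.0408
grip_force: 39.5
```

```bash
python3 -m pendant '[{"ax":0,"ay":0,"az":0,"x":0,"y":0,"z":-2,"gripper":4.0},{"ax":0,"ay":0,"az":0,"x":0,"y":0,"z":-3,"gripper":4.0},{"ax":0,"ay":0,"az":0,"x":0,"y":0,"z":-3.5,"gripper":4.0},{"ax":0,"ay":0,"az":0,"x":0,"y":0,"z":-3.5,"gripper":4.0},{"ax":0,"ay":0,"az":0,"x":0.8,"y":1.8,"z":-3.5,"gripper":4.0},{"ax":0,"ay":0,"az":0,"x":1.2,"y":2.7,"z":0,"gripper":4.0},{"ax":0,"ay":0,"az":0,"x":1.5,"y":3.5,"z":0,"gripper":4.0},{"ax":0,"ay":0,"az":0,"x":1.5,"y":3.5,"z":0,"gripper":4.0}]'
python3 -m pendant '[{"ax":0,"ay":0,"az":0,"x":1.5,"y":3.5,"z":0,"gripper":4.0},{"ax":0,"ay":0,"az":0,"x":1.5,"y":3.5,"z":0,"gripper":4.0},{"ax":0,"ay":0,"az":0,"x":1.5,"y":3.5,"z":0,"gripper":4.0},{"ax":0,"ay":0,"az":0,"x":1.2,"y":2.7,"z":0,"gripper":4.0},{"ax":0,"ay":0,"az":0,"x":0.95,"y":1.8,"z":0,"gripper":4.0},{"ax":0,"ay":0,"az":0,"x":0,"y":0,"z":0,"gripper":4.0},{"ax":0,"ay":0,"az":0,"x":0,"y":0,"z":0,"gripper":4.0},{"ax":0,"ay":0,"az":0,"x":0,"y":0,"z":0,"gripper":4.0}]'
python3 -c "
from h import *
im,T=snap('wrist','w5.png');print(T)
print(proj('wrist',[.5405,.0265,.065],T),proj('wrist',[.5405,.0265,.11],T),[proj('wrist',[.5405+dx,.0265-.018*dx,.11],T) for dx in(.09,-.09)])"
```

```text
time_s: 23.8
eef_pos: [0.4761, 0.1771, 0.3827]
tcp_rot: [0.0, 1.0, -0.008, 0.0]
contact_force: [0.9, -0.5, -1.3]
finger_gap: 0.0405
grip_force: 39.6
time_s: 24.6
eef_pos: [0.5394, 0.0287, 0.3823]
tcp_rot: [-0.0, 1.0, -0.007, -0.0]
contact_force: [1.1, 1.2, -2.2]
finger_gap: 0.0409
grip_force: 39.6
(array([0.53936475, 0.02874508, 0.38228145]), array([[ 9.99889713e-01, -1.48288338e-02, -8.16858728e-04],
       [-1.48281308e-02, -9.99889687e-01,  8.60022577e-04],
       [-8.29521750e-04, -8.47815240e-04, -9.99999297e-01]]))
[259.49194106 178.62617585] [259.72906847 190.6099674 ] [array([260.33887092,  89.53984365]), array([259.23728614, 272.11915188])]
```

View pics/w5.png

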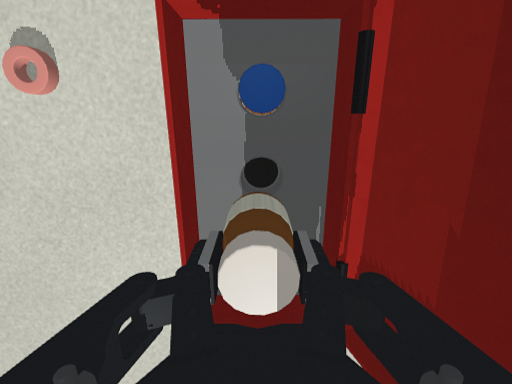

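The wrist view shows the blue cap of the far jar at (262,89), the dark well at (261,172) and the held jar's cap at (259,273). I measure the offsets by code.

```bash
python3 - <<'E'
from h import *
im=cv2.imread('pics/w5.png').astype(int);T=pose()
b,g,r=im[...,0],im[...,1],im[...,2]
def box(m,y0,y1,x0,x1):
    s=m[y0:y1,x0:x1].astype(np.uint8);n,l,st,c=cv2.connectedComponentsWithStats(s);k=1+np.argmax(st[1:,4]);return st[k][0]+x0,st[k][1]+y0,st[k][2],st[k][3],c[k]+[x0,y0]
B=box((b>120)&(r<80),50,130,220,310);print("blue",B,atz('wrist',*B[4],.11,T))
W=box((r<45)&(g<45)&(b<45),140,195,225,300);print("well",W,[atz('wrist',*W[4],z,T)[:2] for z in(.03,.065)])
C=box((r>150)&(g>140)&(b>130)|((r>120)&(abs(r-b)<25)),215,320,215,303);print("cap",C,atz('wrist',C[0]+C[2]/2,C[1]+C[3]/2,T[0][2]-.1382,T))
print([r[160:186:2,261]],r[172,236:290:3],r[180,236:290:3])
cv2.imwrite('pics/w5c.png',cv2.resize(im[40:320,180:340].astype(np.uint8),(343,600),interpolation=cv2.INTER_CUBIC)) if 0 else cv2.imwrite('pics/w5c.png',cv2.resize(im[135:225,200:320].astype(np.uint8),(800,600),interpolation=cv2.INTER_CUBIC))
E
```

```text
blue (np.int32(242), np.int32(64), np.int32(39), np.int32(20), array([260.16346154,  73.33653846])) [0.64326456 0.02506585 0.11      ]
well (np.int32(244), np.int32(158), np.int32(34), np.int32(30), array([260.55459057, 171.83622829])) [array([0.54008441, 0.02511743]), array([0.54830224, 0.02534676])]
cap (np.int32(218), np.int32(231), np.int32(82), np.int32(84), array([257.97087912, 273.22673993])) [0.54154146 0.027776   0.2441652 ]
[array([24, 23, 23, 22, 23, 24, 25, 23, 21, 23, 25, 24, 25])] [108 106  73  22  25  23  22  24  23  22  21  23  22  21  74  67  75  75] [110  97  65  77  23  23  24  22  23  23  21  24  21  67  67  67  74  75]
```

View pics/w5c.png

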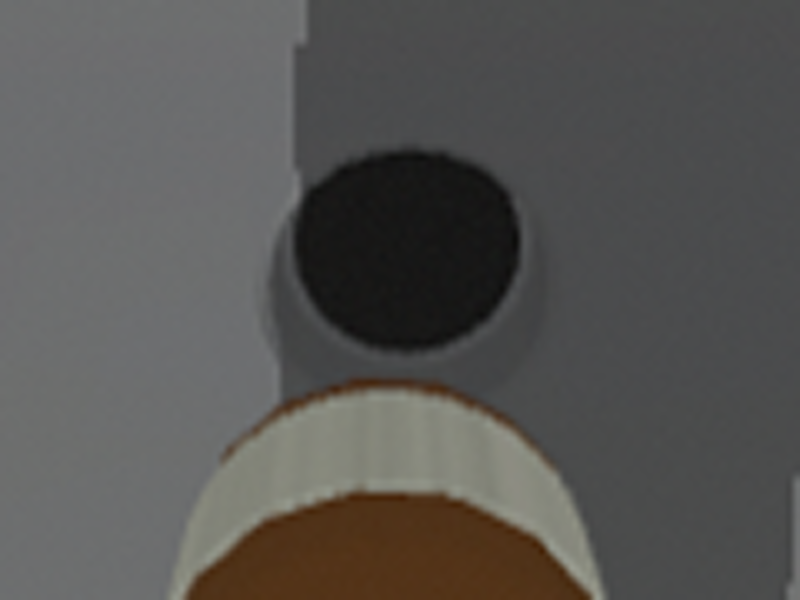

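```bash
python3 - <<'E'
from h import *
T=pose()
f=atz('wrist',261,187.8,.03,T);print("floor edge -> centre x",f[0]+.0235)
for l,r,row in((258,545,290),(294,521,240)):
  for z in(.03,.065):print(row,z,[atz('wrist',200+c/6.667,135+row/6.667,z,T)[:2].round(4) for c in(l,r)])
print("top edge as mouth +x edge -> centre x",atz('wrist',261,157.6,.065,T)[0]-.0235, "as floor",atz('wrist',261,157.6,.03,T)[0]-.0235)
# far blue cap full ellipse from crop-free estimate, and expected outline
im=cv2.imread('pics/w5.png').astype(int);m=((im[...,0]>im[...,2]+40)&(im[...,0]>70))[50:130,220:310]
ys,xs=np.where(m);print("blue",xs.min()+220,xs.max()+220,ys.min()+50,ys.max()+50,atz('wrist',(xs.min()+xs.max())/2+220,(ys.min()+ys.max())/2+50,.11,T))
E
```

```text
floor edge -> centre x 0.5429218448023253
290 0.03 [array([0.5319, 0.0525]), array([ 0.5312, -0.0013])]
290 0.065 [array([0.541 , 0.0498]), array([0.5404, 0.0018])]
240 0.03 [array([0.5414, 0.0455]), array([0.5408, 0.0033])]
240 0.065 [array([0.5495, 0.0435]), array([0.549 , 0.0059])]
top edge as mouth +x edge -> centre x 0.5406490490816843 as floor 0.534361663939468
blue 239 285 63 112 [0.63218939 0.02362982 0.11      ]
```

Measured in one camera, the well is at (0.5415, 0.0255) and the held jar at (0.5415, 0.0278). I shift about 2.2 mm in -y and descend.

```bash
python3 -m pendant '[{"ax":0,"ay":0,"az":0,"x":0.03,"y":0.22,"z":1,"gripper":4.0},{"ax":0,"ay":0,"az":0,"x":0,"y":0,"z":2,"gripper":4.0},{"ax":0,"ay":0,"az":0,"x":0,"y":0,"z":2,"gripper":4.0},{"ax":0,"ay":0,"az":0,"x":0,"y":0,"z":2,"gripper":4.0},{"ax":0,"ay":0,"az":0,"x":0,"y":0,"z":1.3,"gripper":4.0},{"ax":0,"ay":0,"az":0,"x":0,"y":0,"z":0.7,"gripper":4.0},{"ax":0,"ay":0,"az":0,"x":0,"y":0,"z":0,"gripper":4.0},{"ax":0,"ay":0,"az":0,"x":0,"y":0,"z":0,"gripper":4.0}]'
python3 -m pendant '[{"ax":0,"ay":0,"az":0,"x":0,"y":0,"z":0.15,"gripper":4.0},{"ax":0,"ay":0,"az":0,"x":0,"y":0,"z":0.15,"gripper":4.0},{"ax":0,"ay":0,"az":0,"x":0,"y":0,"z":0.15,"gripper":4.0},{"ax":0,"ay":0,"az":0,"x":0,"y":0,"z":0.15,"gripper":4.0},{"ax":0,"ay":0,"az":0,"x":0,"y":0,"z":0.15,"gripper":4.0},{"ax":0,"ay":0,"az":0,"x":0,"y":0,"z":0.15,"gripper":4.0},{"ax":0,"ay":0,"az":0,"x":0,"y":0,"z":0,"gripper":4.0},{"ax":0,"ay":0,"az":0,"x":0,"y":0,"z":0,"gripper":4.0}]'
```

```text
time_s: 25.45
eef_pos: [0.5407, 0.0251, 0.293]
tcp_rot: [-0.0, 1.0, -0.009, 0.001]
contact_force: [0.1, 0.2, -1.1]
finger_gap: 0.0405
grip_force: 39.6
time_s: 26.25
eef_pos: [0.5403, 0.0248, 0.2834]
tcp_rot: [-0.0, 1.0, -0.009, -0.0]
contact_force: [0.2, 0.4, -2.9]
finger_gap: 0.0408
grip_force: 39.6
```

```bash
python3 -m pendant '[{"ax":0,"ay":0,"az":0,"x":0,"y":0,"z":0.1,"gripper":4.0},{"ax":0,"ay":0,"az":0,"x":0,"y":0,"z":0.1,"gripper":4.0},{"ax":0,"ay":0,"az":0,"x":0,"y":0,"z":0.1,"gripper":4.0},{"ax":0,"ay":0,"az":0,"x":0,"y":0,"z":0.1,"gripper":4.0},{"ax":0,"ay":0,"az":0,"x":0,"y":0,"z":0.1,"gripper":4.0},{"ax":0,"ay":0,"az":0,"x":0,"y":0,"z":0,"gripper":4.0},{"ax":0,"ay":0,"az":0,"x":0,"y":0,"z":0,"gripper":4.0},{"ax":0,"ay":0,"az":0,"x":0,"y":0,"z":0,"gripper":4.0}]'
```

```text
time_s: 27.05
eef_pos: [0.5403, 0.0249, 0.2783]
tcp_rot: [-0.0, 1.0, -0.009, 0.0]
contact_force: [1.0, 0.4, -0.7]
finger_gap: 0.0409
grip_force: 39.6
```

```bash
python3 -m pendant '[{"ax":0,"ay":0,"az":0,"x":0,"y":0,"z":0.3,"gripper":4.0},{"ax":0,"ay":0,"az":0,"x":0,"y":0,"z":0.3,"gripper":4.0},{"ax":0,"ay":0,"az":0,"x":0,"y":0,"z":0.3,"gripper":4.0},{"ax":0,"ay":0,"az":0,"x":0,"y":0,"z":0.3,"gripper":4.0},{"ax":0,"ay":0,"az":0,"x":0,"y":0,"z":0.3,"gripper":4.0},{"ax":0,"ay":0,"az":0,"x":0,"y":0,"z":0.3,"gripper":4.0},{"ax":0,"ay":0,"az":0,"x":0,"y":0,"z":0,"gripper":4.0},{"ax":0,"ay":0,"az":0,"x":0,"y":0,"z":0,"gripper":4.0}]'
python3 -m pendant '[{"ax":0,"ay":0,"az":0,"x":0,"y":0,"z":0.2,"gripper":4.0},{"ax":0,"ay":0,"az":0,"x":0,"y":0,"z":0.2,"gripper":4.0},{"ax":0,"ay":0,"az":0,"x":0,"y":0,"z":0.2,"gripper":4.0},{"ax":0,"ay":0,"az":0,"x":0,"y":0,"z":0.15,"gripper":4.0},{"ax":0,"ay":0,"az":0,"x":0,"y":0,"z":0.15,"gripper":4.0},{"ax":0,"ay":0,"az":0,"x":0,"y":0,"z":0.1,"gripper":4.0},{"ax":0,"ay":0,"az":0,"x":0,"y":0,"z":0,"gripper":4.0},{"ax":0,"ay":0,"az":0,"x":0,"y":0,"z":0,"gripper":4.0}]'
```

```text
time_s: 27.85
eef_pos: [0.5406, 0.025, 0.2605]
tcp_rot: [-0.0, 1.0, -0.009, 0.0]
contact_force: [3.7, 2.0, -0.3]
finger_gap: 0.041
grip_force: 39.6
time_s: 28.65
eef_pos: [0.5411, 0.025, 0.251]
tcp_rot: [-0.0, 1.0, -0.009, 0.001]
contact_force: [4.5, 2.5, 2.0]
finger_gap: 0.0407
grip_force: 40.0
```

```bash
python3 -m pendant '[{"ax":0,"ay":0,"az":0,"x":0.06,"y":-0.03,"z":0,"gripper":4.0},{"ax":0,"ay":0,"az":0,"x":0,"y":0,"z":0.05,"gripper":4.0},{"ax":0,"ay":0,"az":0,"x":0,"y":0,"z":0.05,"gripper":4.0},{"ax":0,"ay":0,"az":0,"x":0,"y":0,"z":0.05,"gripper":4.0},{"ax":0,"ay":0,"az":0,"x":0,"y":0,"z":0.05,"gripper":4.0},{"ax":0,"ay":0,"az":0,"x":0,"y":0,"z":0.05,"gripper":4.0},{"ax":0,"ay":0,"az":0,"x":0,"y":0,"z":0,"gripper":4.0},{"ax":0,"ay":0,"az":0,"x":0,"y":0,"z":0,"gripper":4.0}]'
```

```text
time_s: 29.45
eef_pos: [0.5416, 0.0252, 0.2488]
tcp_rot: [0.0, 1.0, -0.009, 0.001]
contact_force: [5.1, 1.2, 5.1]
finger_gap: 0.0406
grip_force: 40.6
```

```bash
python3 -m pendant '[{"ax":0,"ay":0,"az":0,"x":0.05,"y":0,"z":0,"gripper":4.0},{"ax":0,"ay":0,"az":0,"x":0,"y":0,"z":0.05,"gripper":4.0},{"ax":0,"ay":0,"az":0,"x":0,"y":0,"z":0,"gripper":4.0},{"ax":0,"ay":0,"az":0,"x":0,"y":0,"z":0,"gripper":4.0},{"ax":0,"ay":0,"az":0,"x":0,"y":0,"z":0,"gripper":4.0},{"ax":0,"ay":0,"az":0,"x":0,"y":0,"z":0,"gripper":4.0},{"ax":0,"ay":0,"az":0,"x":0,"y":0,"z":0,"gripper":4.0},{"ax":0,"ay":0,"az":0,"x":0,"y":0,"z":0,"gripper":4.0}]'
```

```text
time_s: 30.25
eef_pos: [0.5419, 0.0253, 0.2487]
tcp_rot: [0.0, 1.0, -0.009, 0.0]
contact_force: [2.3, 0.7, 9.1]
finger_gap: 0.0404
grip_force: 41.1
```

It is seated on the floor: height .2487 against the expected .248, with force rising. I release and retreat.

```bash
python3 -m pendant '[{"ax":0,"ay":0,"az":0,"x":0,"y":0,"z":-0.05,"gripper":4.2},{"ax":0,"ay":0,"az":0,"x":0,"y":0,"z":0,"gripper":4.4},{"ax":0,"ay":0,"az":0,"x":0,"y":0,"z":0,"gripper":4.8},{"ax":0,"ay":0,"az":0,"x":0,"y":0,"z":0,"gripper":5.4},{"ax":0,"ay":0,"az":0,"x":0,"y":0,"z":0,"gripper":5.8},{"ax":0,"ay":0,"az":0,"x":0,"y":0,"z":0,"gripper":5.8},{"ax":0,"ay":0,"az":0,"x":0,"y":0,"z":-0.3,"gripper":5.8},{"ax":0,"ay":0,"az":0,"x":0,"y":0,"z":-0.7,"gripper":5.8}]'
python3 -m pendant '[{"ax":0,"ay":0,"az":0,"x":0,"y":0,"z":-1,"gripper":5.8},{"ax":0,"ay":0,"az":0,"x":0,"y":0,"z":-2,"gripper":5.8},{"ax":0,"ay":0,"az":0,"x":0,"y":0,"z":-3,"gripper":5.8},{"ax":0,"ay":0,"az":0,"x":0,"y":0,"z":-4,"gripper":5.8},{"ax":0,"ay":0,"az":0,"x":0,"y":-2,"z":-4,"gripper":5.8},{"ax":0,"ay":0,"az":0,"x":0,"y":-4,"z":-2,"gripper":5.8},{"ax":0,"ay":0,"az":0,"x":0,"y":-4,"z":0,"gripper":5.8},{"ax":0,"ay":0,"az":0,"x":0,"y":-4,"z":0,"gripper":5.8}]'
python3 -m pendant '[{"ax":0,"ay":0,"az":0,"x":-4,"y":-4,"z":0,"gripper":5.8},{"ax":0,"ay":0,"az":0,"x":-3,"y":-4,"z":0,"gripper":5.8},{"ax":0,"ay":0,"az":0,"x":-2,"y":-4,"z":0,"gripper":5.8},{"ax":0,"ay":0,"az":0,"x":0,"y":-3,"z":0,"gripper":5.8},{"ax":0,"ay":0,"az":0,"x":0,"y":0,"z":0,"gripper":5.8},{"ax":0,"ay":0,"az":0,"x":0,"y":0,"z":0,"gripper":5.8},{"ax":0,"ay":0,"az":0,"x":0,"y":0,"z":0,"gripper":5.8},{"ax":0,"ay":0,"az":0,"x":0,"y":0,"z":0,"gripper":5.8}]'
python3 - <<'E'
from h import *
im,T=snap('top','t9.png');im3=cv2.imread('pics/t3.png')[:,:,::-1]
def c(m,x0,x1,y0,y1):
    ys,xs=np.where(m[y0:y1,x0:x1]);return (len(xs),xs.mean()+x0,ys.mean()+y0,xs.min()+x0,xs.max()+x0,ys.min()+y0,ys.max()+y0)
for n,a in(('before',im3),('after',im)):
    a=a.astype(int);bl=(a[...,2]>a[...,0]+40);wh=(a.min(2)>125);dk=a.max(2)<45
    print(n,'blue1',c(bl,320,380,125,170),'blue2',c(bl,320,380,225,270),'bar',c(dk,485,505,160,220))
    try: print('white in well',c(wh,325,375,180,225))
    except Exception as e: print('none')
print('expect cap top seated',proj('top',[.5405,.026,.11]),'if 35mm high',proj('top',[.5405,.026,.145]))
E
```

```text
time_s: 31.05
eef_pos: [0.541, 0.025, 0.2577]
tcp_rot: [0.0, 1.0, -0.009, -0.001]
contact_force: [-0.3, 0.0, -0.9]
finger_gap: 0.0577
grip_force: 0.0
time_s: 31.85
eef_pos: [0.544, 0.1665, 0.4209]
tcp_rot: [-0.0, 1.0, -0.009, 0.002]
contact_force: [0.2, -0.7, -0.2]
finger_gap: 0.0579
grip_force: 0.0
time_s: 32.65
eef_pos: [0.462, 0.3101, 0.4179]
tcp_rot: [0.001, 1.0, -0.01, 0.0]
contact_force: [-0.2, -0.4, 0.3]
finger_gap: 0.0577
grip_force: 0.0
before blue1 (397, np.float64(351.1183879093199), np.float64(144.79596977329976), np.int64(340), np.int64(362), np.int64(134), np.int64(155)) blue2 (416, np.float64(352.0673076923077), np.float64(249.76442307692307), np.int64(341), np.int64(363), np.int64(239), np.int64(261)) bar (688, np.float64(497.7950581395349), np.float64(189.83139534883722), np.int64(489), np.int64(504), np.int64(160), np.int64(219))
none
after blue1 (417, np.float64(351.0287769784173), np.float64(144.8273381294964), np.int64(340), np.int64(362), np.int64(134), np.int64(156)) blue2 (432, np.float64(352.0949074074074), np.float64(249.8101851851852), np.int64(340), np.int64(364), np.int64(239), np.int64(261)) bar (656, np.float64(497.8917682926829), np.float64(189.73170731707316), np.int64(492), np.int64(504), np.int64(160), np.int64(219))
none
expect cap top seated [351.72331771 196.55255241] if 35mm high [355.8646849  194.44173752]<stdin>:4: RuntimeWarning: Mean of empty slice.
  ret = ret.dtype.type(ret / rcount)
```

```bash
python3 - <<'E'
from h import *
a=cv2.imread('pics/t9.png').astype(int);b=cv2.imread('pics/t3.png').astype(int)
m=(abs(a-b).sum(2)>40)
print(a[182:214:3,334:370:3].mean(2).astype(int))
print(a[197,350],a[190,346])
n,l,st,c=cv2.connectedComponentsWithStats(((a[...,2]>85)&(a[...,2]-a[...,0]<45))[175:220,325:385].astype(np.uint8))
print(st,c+[325,175])
for nm,(y,x) in dict(tape=(139,201),forceps=(200,116)).items():print(nm,m[y-30:y+30,x-25:x+25].sum())
E
```

```text
[[ 51  50  45  52  53  50  51  54  50  51  52  54]
 [ 49  56  50  49  44  50  60  54  46  51  55  48]
 [ 48  48  51  43 103 115 115 110  92  47  52  45]
 [ 56  64  46 107 110 109 112 111 108  92  49  50]
 [ 55  54  79 113 111 109 109 111 114 115  56  48]
 [ 69  35  92 113 109 108 113 112 105 111  65  51]
 [ 68  33  90 114 110 108 108 113 109 112  59  51]
 [ 51  44  64 114 114 111 111 114 106 109  47  47]
 [ 45  67  42  88 111 115 108 113 107  55  50  47]
 [ 51  54  63  47  63  85  91  72  47  51  49  47]
 [ 53  50  52  55  61  57  59  48  52  53  52  50]]
[104 110 117] [100 106 110]
[[   0    0   60   45 2229]
 [  15   11   24   26  460]
 [  10   19    2    9    9]
 [  14   33    1    1    1]
 [  19   36    1    1    1]] [[355.2534769  196.8102288 ]
 [351.28478261 197.84565217]
 [335.11111111 198.        ]
 [339.         208.        ]
 [344.         211.        ]]
tape 2945
forceps 2960
```

The white cap is at (351,197), where a seated jar should show, and it is the same size as the blue caps. The lid and the blue caps haven't moved. I hand in.

```bash
python3 -c "
from workcell import arm
print(arm.hand_in())"
```

```text
the job is handed in; nothing more can be done
None
```

The job is handed in at about 33 s on the robot clock: the lid leans on the tank rim and stays open by itself, and the white-capped jar is upright and fully down in the middle well; the other jars did not move, and the arm made no contact with the tape or forceps, though it blocked my final camera check of those two.

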